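# Close the board holder on a circuit board

## Task

Close the bench's board holder on the loose circuit board for soldering: with a fingertip press down the black release pad in the middle of the sliding jaw so that its brake lets go, keep it pressed while you push the jaw along the rods until it rests against the stop block, then let the pad spring back up so that the brake holds again. Let the jaw itself push the board home: do not touch or lift the board (its solder paste is wet), never drag the jaw with the brake on, and leave the rosin tin, solder spool and screwdriver where they are.

Things in the scene. Friction and masses are not known exactly. Their poses are not given: they have to be found in the camera images.
- holder: Board holder, fixed to the bench: grey base plate 150 mm (its x) by 310 mm (its y) by 8 mm; origin at the centre of the plate's underside, z up. Two steel rods run along its y, 60 mm apart, tops at z = 44 mm. Fixed jaw (aluminium, 106 mm wide) at the -y end: gripping face at y = -105 mm, with a lip at z = 50 to 56 mm standing 3 mm past the face. End block at y = +140 to +152 mm, top at z = 52 mm. The sliding jaw closes toward -y
- jaw (a joint): Sliding jaw, aluminium block 104 mm (x) by 58 mm (y), top at z = 54 mm (lip 56 mm), on the rods. Value in m: distance still to go to the stop; 0 = its ear rests against the stop block, 0.082 = fully open; it closes along the holder's -y. At 0 its gripping face is at holder y = -3.5 mm, 101.5 mm from the fixed jaw's face. With the pad up its brake holds it with some 15 N; with the pad pressed it slides with 1 to 2 N
- release (a joint): Release pad in the middle of the sliding jaw. Value in m: 0 = up (brake on), 0.007 = fully down. A spring pushes it up: it starts to give at about 6.5 N, takes about 8.5 N at the bottom; the brake is free from 1.5 mm down, so press 3 to 6 mm
- pad_top (a point): Middle of the release pad's flat top, where a fingertip presses; z = 66 mm when up. The black plastic pad is 40 mm (x) by 44 mm (y), standing 12 mm above the jaw block; the flat is 40 mm by 39 mm, and along its edge nearest the board (-y) runs a thumb rib 5 mm thick and 10 mm high that a fingertip can push against. It moves with the pad
- stop_face (a point): Middle of the stop block's face (its +y face, with a white line), which the sliding jaw's ear meets. Dark steel block 20 by 18 mm with a brass thumbscrew (to z = 63 mm), clamped beside the rods on the holder's +x side; it does not move
- board: Loose green circuit board, 80 mm (x) by 100 mm (y) by 2 mm, parts on it up to 11 mm high; origin at the centre of its underside, z up. Lies on the rods between the jaws, underside at z = 44 mm, and slides easily when the jaw pushes it; home, its centre is 50 mm from the fixed jaw's face (holder y = -55 mm)
- rosin: Round rosin tin with clear lid, 64 mm across, 30 mm high, loose beside the holder; origin at the centre of its underside. Leave alone
- spool: Spool of solder, 54 mm across, 45 mm high, standing loose beside the holder; origin at the centre of its underside. Leave alone
- driver: Screwdriver, about 200 mm long, lying loose on the robot's side of the holder; origin on its underside near the middle, x toward its tip. Leave alone
Mind the look-alikes: they are no part of the job. Of the things like the board, leave any that is grey or pink; of the rest the smaller one is meant.

How it is judged (in metres and radians):
On the way, in this order (a step that is already met when the one before it is completed fails the run):
1. the release pad is pressed while the jaw is still open (value of joint release above 0.0015 m and value of joint jaw above 0.02 m), for 0.1 s.
2. the jaw reaches the stop with the pad still pressed (value of joint jaw below 0.002 m and value of joint release above 0.001 m), for 0.1 s.
At the end, for the whole second after the job is handed in: The sliding jaw is within 2 mm of the stop block, the release pad is up again (within 0.8 mm), and the board lies flat on the rods, at rest, square (within 0.05 rad) between the two jaws (value of joint jaw below 0.002 m and value of joint release below 0.0008 m and y of board in the frame of holder between -0.058 and -0.051 m and z of board in the frame of holder between 0.042 and 0.0465 m and angle between the y axis of board and the y axis of holder, either way round below 0.05 rad and angle between board's own z axis and vertical below 0.05 rad and linear speed of board below 0.01 m/s); the robot touches nothing.
It fails at once if the pad is let up, or the jaw is forced along with the pad up, well short of the stop (10 to 36 mm to go) (value of joint release below 0.0005 m and value of joint jaw between 0.01 and 0.036 m).
It fails at once if the jaw is dragged with its brake on (faster than 15 mm/s with the pad up) (value of joint release below 0.0005 m and (velocity of joint jaw above 0.015 m/s or velocity of joint jaw below -0.015 m/s)).
It fails at once if the robot touches the board (contact force between any of the fingers, the arm and board above 0.3 N).
It fails at once if the board is lifted off the rods (height (world z) of board above 0.052 m).
It fails at once if the rosin tin, spool or screwdriver is moved by more than 15 mm (distance of any of rosin, spool, driver from where it was at the start of the episode above 0.015 m).
It also fails if it takes over 38 s, if anything falls off the work surface, if the arm or the gripper's body presses on something with over 40 N, if the wrist force passes 120 N, or if a joint passes its speed limit or range.

## Robot

A 6-joint arm with a two-finger parallel gripper is mounted at the origin on the work surface. World frame = base frame: x ahead of the robot, y to its left, z up, the work surface at z = 0. Lengths are in mm, angles in rad, forces in N, time in s.
With the tool pointing down it reaches from about 350 to 775 mm from the base axis. Payload 7.3 kg.
Tool frame: the origin (TCP) lies on the centre line of the jaws, within the pads' length; the fingertips stand 17 mm ahead of it and the grasp point (between the pads) lies 2 mm behind it; z points along the fingers, y is the line along which they close (so a half turn about z gives the same grasp; the last joint's range is limited). The gripper opens to 92 mm and grips with 3 to 60 N. Pads are 19 mm wide; open, the fingers measure 130 mm over their backs; the gripper's body (75 mm by 190 mm) begins 47 mm behind the grasp point.
Start: joints at [0.967, 0.342, 1.524, -0, 1.275, -0.146], TCP at [232.027, 470.967, 210.641] pointing down, gripper open.
Joint ranges: [-2.53, 2.53], [-0.77, 2.02], [0.04, 2.7], [-1, 4.14], [0.28, 2.66], [-3.11, 3.11]. Speed limits (rad/s): [2.57, 2.57, 3.14, 3.14, 3.14, 3.14].

## Interface

Orientations are given as [roll, pitch, yaw] about the fixed x, y, z axes, in that order (R = Rz(yaw) Ry(pitch) Rx(roll)).
In Python, from plant import bot gives the robot as it stands. The module is installed in compiled form; this text tells all that it offers.
- The arm moves only by the shell command python3 -m pendant 'ROWS'. ROWS is JSON, a list of rows, each a list of 3 entries, a list of its own where there are three numbers: the shift along the world's x, y, z as a fraction of full scale, then the turn, a rotation vector about the world's x, y, z as a fraction of full scale, then the opening, from -1 (shut) to 1 (fully open), so that 0 is half open. In form: [[[tx, ty, tz], [rx, ry, rz], claw], ...]. A call has exactly 10 rows; each row shifts and turns the commanded pose from where the row before left it; what a row does not reach is not made up. Full scale, the value 1, is 30 mm for a shift and 0.12 rad for a turn. A row lasts 1/12 s, in which the tool goes at most 41.7 mm and 7.16 degrees, less where a joint would pass 70% of its speed; a pose out of reach is approached as far as the arm can. A call with a number of a shift or a turn outside -1 to 1 is refused whole. A call with a gripper value outside its range is refused whole. The fingers move at their own pace and stop on an object; the grip force is fixed at half the most. Time passes only in rows, so rows that do not move let the fingers close, or fill a call up. It gives the time, the measured TCP pose, the force, the opening and the grip force at its end, in the units of the state.
- bot.get_obs(): the state, without advancing time (a new reading comes with each control period).
- bot.capture(name): name is "side" or "top" or "wrist"; returns the picture (420x560x3 uint8, blue, green, red); there is no depth.
- bot.camera_params(name): a dict with "fovy" (degrees; the focal length in pixels is half the picture's height over the tangent of half this angle, whatever the lens; pixels are square), "cx", "cy" (the principal point, pixels), "distortion" ([k1, k2, p1, p2, k3] as OpenCV has them; the pictures are not rectified), "camera_from_world" (4x4, takes a point from world to camera coordinates). Camera axes: x right, y down, z forward; pixel columns grow to the right and rows downward; lengths in mm; the calibration is good to about 2 mm. A picture is of the moment at which its call begins: read the wrist's pose just before it. camera_params takes no time and is no camera call; for the wrist camera it gives the pose at the moment of the call.
- bot.close_job(): hands the job in; it is judged then, once.
The state is a dict: "time": time; "joint_positions": joint angles; "dq": joint speeds; "tau": joint torques, N m; "tool_pos": TCP position; "tcp_rot": TCP orientation; "contact_force": force on the tool from outside, world axes, zero at the start; "moment": the same for the moment, N m; "grip_width": finger opening in mm; "finger_force": force on a finger pad.
Only numpy, scipy, OpenCV 4.12 (cv2) and the standard library are available. Lean on these libraries where they do the work, as an engineer would, in place of code of your own. Each camera call takes 0.05 s, during which the arm holds its last target. There are 200 camera calls.

## Working session

There is one attempt and no reset: what is moved stays moved. The work goes in short steps, Python scripts to look and compute and a shell command to move; the robot and the scene stay as the last step left them, time stands still between calls to the robot, and variables do not carry over. Pictures are saved under pics/ and viewed, at most 11 in all, crops included, and the job is handed in when it is done.

```bash
mkdir -p pics; python3 - <<'E'
from plant import bot
import cv2,numpy as np
for n in("top","side"):
    cv2.imwrite(f"pics/{n}0.png",bot.capture(n))
    p=bot.camera_params(n);print(n,p["fovy"],p["cx"],p["cy"],p["distortion"]);print(np.round(p["camera_from_world"],3).tolist())
o=bot.get_obs();print(o)
E
```

```text
top 45.900037260904604 285.3465965265619 208.4453626321331 [-0.15962121  0.          0.          0.          0.        ]
[[0.004, -1.0, -0.018, 31.811], [-0.996, -0.002, -0.084, 507.927], [0.084, 0.018, -0.996, 1140.354], [0.0, 0.0, 0.0, 1.0]]
side 54.439769053589 276.2714918769883 205.52649328757445 [0.00529068 0.         0.         0.         0.        ]
[[0.783, -0.623, -0.006, -372.699], [-0.355, -0.438, -0.826, 229.09], [0.512, 0.649, -0.563, 771.414], [0.0, 0.0, 0.0, 1.0]]
{'time': 0.1, 'joint_positions': array([ 9.66984991e-01,  3.42649002e-01,  1.52491050e+00, -6.57416162e-06,
        1.27538385e+00, -1.45969842e-01]), 'dq': array([-2.51370621e-03, -3.38885454e-04, -4.50728898e-03,  4.59597858e-04,
       -7.74677962e-04,  2.53422820e-05]), 'tau': array([ 2.42436530e-03, -4.32002056e+01, -2.44695908e+01,  7.20434426e-02,
        5.24982519e-02, -2.46977896e-05]), 'tool_pos': array([231.80929145, 470.63339678, 210.02040426]), 'tcp_rot': array([-3.14025541e+00, -1.90241059e-04,  2.68375295e+00]), 'contact_force': array([-1.06345189,  0.27446255,  0.59047967]), 'moment': array([-0.04098051, -0.00976712, -0.01062534]), 'finger_force': 0.0, 'grip_width': 92.13616101955333}
```

View pics/top0.png

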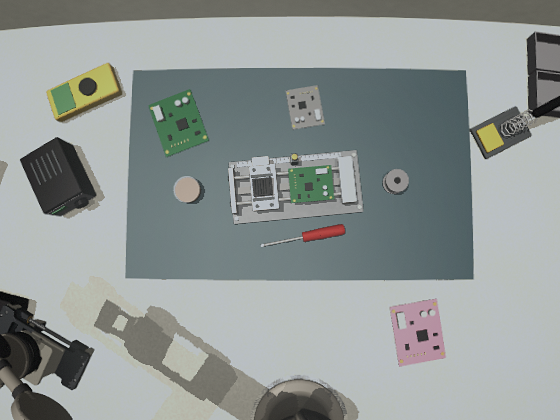

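View pics/side0.png

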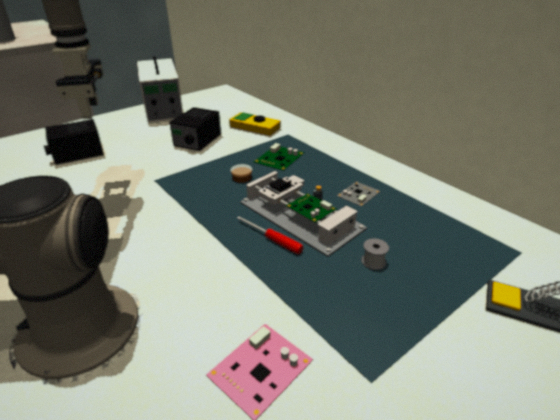

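The top view shows the holder at about (296,187). Its sliding jaw is on the left with the black pad at about (263,188), the green board is at (311,184) and the stop's brass screw at (295,158). The rosin tin is at (188,189), the spool at (396,181) and the driver near (305,236). Next I'll cast rays and zoom in.

```bash
cat > h.py <<'E'
import cv2,numpy as np
from plant import bot
def cam(n):
    p=bot.camera_params(n);f=210/np.tan(np.radians(p["fovy"]/2))
    return np.array([[f,0,p["cx"]],[0,f,p["cy"]],[0,0,1]]),np.array(p["distortion"]),np.array(p["camera_from_world"])
def pt(c,uv,z):
    K,d,T=c;q=cv2.undistortPoints(np.array([[uv]],float),K,d)[0,0]
    r=T[:3,:3].T@np.r_[q,1];o=-T[:3,:3].T@T[:3,3];return o+r*(z-o[2])/r[2]
def px(c,P):
    K,d,T=c;return cv2.projectPoints(np.array([P],float),cv2.Rodrigues(T[:3,:3])[0],T[:3,3],K,d)[0][0,0]
E
python3 - <<'E'
from h import *
im=cv2.imread("pics/top0.png");c=cam("top")
cv2.imwrite("pics/top0z.png",cv2.resize(im[140:235,222:372],None,fx=5.3,fy=5.3,interpolation=cv2.INTER_CUBIC))
hsv=cv2.cvtColor(im,cv2.COLOR_BGR2HSV)
m=np.zeros(im.shape[:2],np.uint8);m[172:203,250:280]=(hsv[172:203,250:280,2]<75)
n,l,s,ce=cv2.connectedComponentsWithStats(m)
for i in range(1,n):
    if s[i,4]>20: print(s[i],ce[i],pt(c,ce[i],66))
for u in[(230,163),(236,223),(362,211),(356,152)]:print(u,pt(c,u,8))
E
```

```text
[252 176  21  20 217] [262.35483871 185.82949309] [555.40500681  84.71714599  66.        ]
(230, 163) [618.23759637 166.85036984   8.        ]
(236, 223) [474.073168  150.4930067   8.       ]
(362, 211) [ 503.27480568 -148.3713714     8.        ]
(356, 152) [ 645.28628617 -135.61902673    8.        ]
```

View pics/top0z.png

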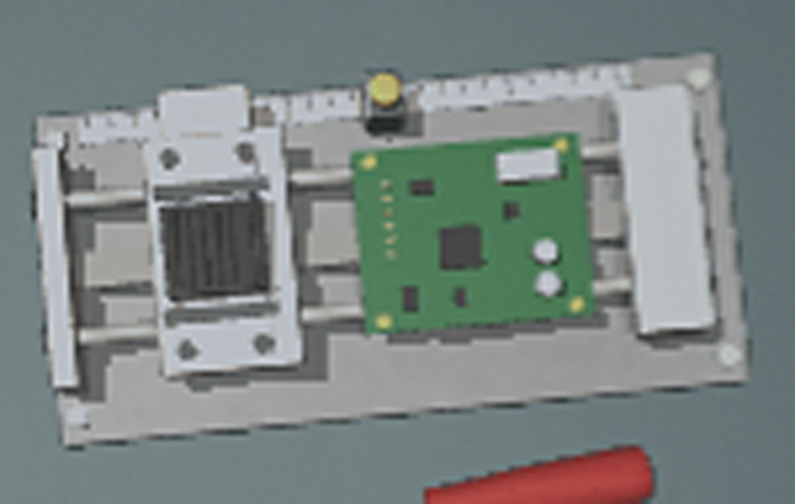

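The holder is centred at about (560, 8) with yaw about 0.094, so it closes along (0.094, -0.996). The pad flat is at about (551, 85), which puts it at holder (-2, 77), roughly 50 mm from the stop. I'll move above it with the fingers shut and their closing line along holder x.

```bash
python3 -m pendant '[[[0.53,-0.64,0],[0,0,-0.42],-1],[[0.53,-0.64,0],[0,0,-0.42],-1],[[0.53,-0.64,0],[0,0,-0.42],-1],[[0.53,-0.64,0],[0,0,-0.42],-1],[[0.53,-0.64,0],[0,0,-0.42],-1],[[0.53,-0.64,0],[0,0,-0.42],-1],[[0.53,-0.64,0],[0,0,-0.42],-1],[[0.53,-0.64,0],[0,0,-0.42],-1],[[0.53,-0.64,0],[0,0,-0.42],-1],[[0.53,-0.64,0],[0,0,-0.42],-1]]'
python3 -m pendant '[[[0.53,-0.64,0],[0,0,-0.42],-1],[[0.53,-0.64,0],[0,0,-0.42],-1],[[0.53,-0.64,0],[0,0,-0.42],-1],[[0.53,-0.64,0],[0,0,-0.42],-1],[[0.53,-0.64,0],[0,0,-0.42],-1],[[0.53,-0.64,0],[0,0,-0.42],-1],[[0.53,-0.64,0],[0,0,-0.42],-1],[[0.53,-0.64,0],[0,0,-0.42],-1],[[0.53,-0.64,0],[0,0,-0.42],-1],[[0.53,-0.64,0],[0,0,-0.42],-1]]'
python3 - <<'E'
from h import *
o=bot.get_obs();print(o["tool_pos"],o["tcp_rot"],o["grip_width"],o["contact_force"],o["time"])
c=cam("wrist");im=bot.capture("wrist");cv2.imwrite("pics/w1.png",im)
print([px(c,P) for P in[(551,85,66),(560,8,8)]],-c[2][:3,:3].T@c[2][:3,3])
np.save("w1T.npy",c[2])
E
```

```text
time: 0.93
tool_pos: [391.4, 277.8, 210.3]
tcp_rot: [-3.141, -0.0, 2.177]
contact_force: [0.1, 0.5, 0.4]
grip_width: 29.6
finger_force: 0.0
time: 1.77
tool_pos: [550.4, 85.9, 210.2]
tcp_rot: [-3.141, -0.0, 1.673]
contact_force: [0.2, -0.1, -0.1]
grip_width: 0.0
finger_force: 0.0
[550.44732231  85.88930158 210.21259236] [-3.14076840e+00 -1.14315041e-04  1.67318600e+00] 0.032948709166228815 [ 0.165563   -0.11720738 -0.05113916] 1.7667
[array([274.53784245, 193.48690454]), array([275.49044841, 239.29607846])] [543.75810025 163.62316454 384.58604157]
```

View pics/w1.png

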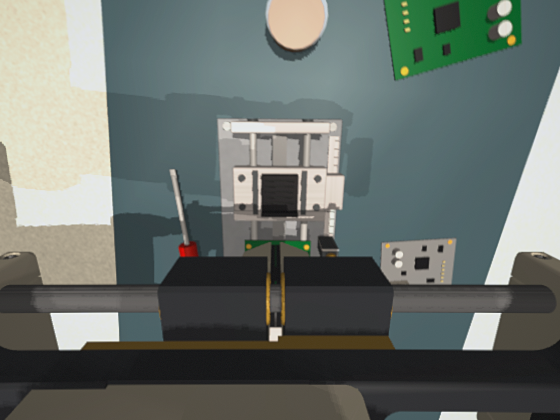

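The wrist view shows the pad as a dark square at about x 261-298, y 174-217, with the rib at its lower edge. The stop block is at (328,243) and the jaw's ear at (336,191). I'll measure these.

```bash
python3 - <<'E'
from h import *
im=cv2.imread("pics/w1.png");K,d,_=cam("wrist");c=(K,d,np.load("w1T.npy"))
g=cv2.cvtColor(im,cv2.COLOR_BGR2GRAY)
x0,y0,x1,y1=252,166,308,224
m=(g[y0:y1,x0:x1]<70).astype(np.uint8)
n,l,s,ce=cv2.connectedComponentsWithStats(m);i=1+s[1:,4].argmax();b=s[i];print(b,ce[i]+[x0,y0])
u0,v0=b[0]+x0,b[1]+y0;u1,v1=u0+b[2],v0+b[3]
for z in(66,76):print(z,[pt(c,q,z).round(1)for q in[(u0,v0),(u1,v0),(u0,v1),(u1,v1)]])
# jaw block top corners, plate far corners, stop
for q,z in[((234,167),54),((327,166),54),((218,119),8),((341,119),8),((328,238),40),((336,208),54)]:print(q,z,pt(c,q,z).round(1))
cv2.imwrite("pics/w1z.png",cv2.resize(im[110:255,200:360],None,fx=4,fy=4,interpolation=cv2.INTER_CUBIC))
E
```

```text
[   9    9   37   42 1478] [279.02300406 195.51556157]
66 [array([534.6, 103.6,  66. ]), array([573.8, 107.7,  66. ]), array([538.8,  56.8,  66. ]), array([579.6,  61. ,  66. ])]
76 [array([534.9, 105.5,  76. ]), array([572.8, 109.4,  76. ]), array([539. ,  60.2,  76. ]), array([578.5,  64.2,  76. ])]
(234, 167) 54 [504.1 107.2  54. ]
(327, 166) 54 [605.2 118.6  54. ]
(218, 119) 8 [476.1 154.6   8. ]
(341, 119) 8 [621.8 169.5   8. ]
(328, 238) 40 [622.4  29.5  40. ]
(336, 208) 54 [622.6  72.3  54. ]
```

View pics/w1z.png

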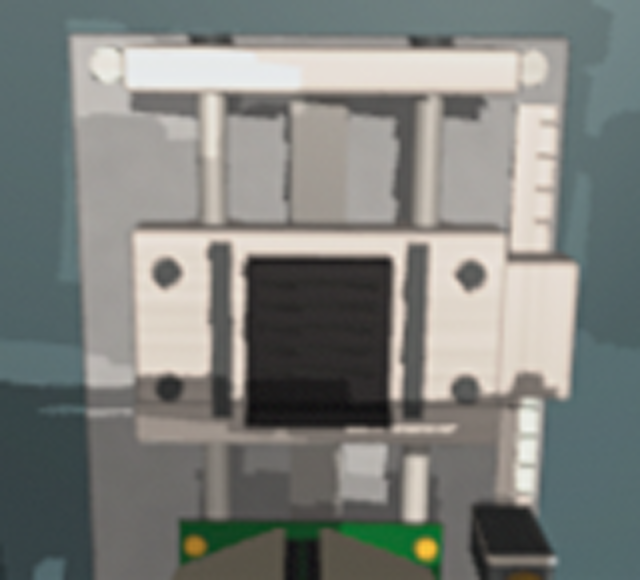

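The pad flat centre is at about (556, 86). Its size and the plate yaw of 0.102 match the spec, and the tool yaw already fits. Descend to 7 mm above the pad.

```bash
python3 -m pendant '[[[0.02,0,-0.4],[0,0,0],-1],[[0.02,0,-0.4],[0,0,0],-1],[[0.02,0,-0.4],[0,0,0],-1],[[0.02,0,-0.4],[0,0,0],-1],[[0.02,0,-0.4],[0,0,0],-1],[[0.02,0,-0.4],[0,0,0],-1],[[0.02,0,-0.4],[0,0,0],-1],[[0.02,0,-0.4],[0,0,0],-1],[[0.02,0,-0.4],[0,0,0],-1],[[0.02,0,-0.4],[0,0,0],-1]]'
python3 - <<'E'
from h import *
a=bot.capture("wrist")[100:330,150:420];b=bot.capture("side")[150:240,220:380]
cv2.imwrite("pics/n2.png",np.hstack([cv2.resize(a,(400,341)),cv2.resize(b,(400,225)) if 0 else cv2.copyMakeBorder(cv2.resize(b,(400,225)),0,116,0,0,0)]))
E
```

```text
time: 2.65
tool_pos: [555.6, 87.1, 89.7]
tcp_rot: [-3.141, -0.0, 1.676]
contact_force: [0.5, 1.0, -0.1]
grip_width: 0.6
finger_force: 0.0
```

View pics/n2.png

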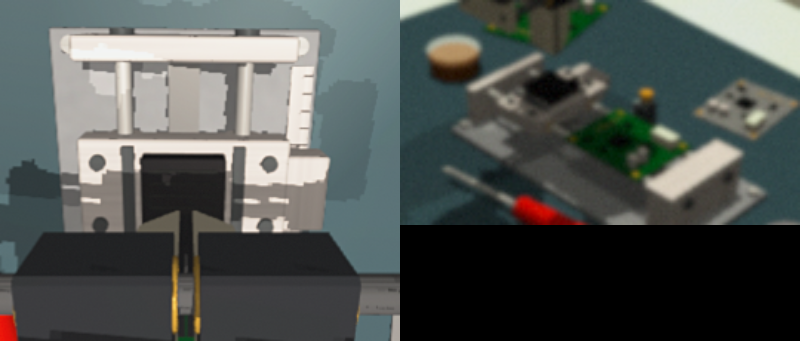

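The wrist crop shows the fingers centred across the pad (gap at 185, pad at 140-225). In the side crop, though, the gripper doesn't appear over the pad, so I'll check the projections.

```bash
python3 - <<'E'
from h import *
c=cam("side");t=cam("top");w=cam("wrist")
o=bot.get_obs();print(o["tool_pos"])
for P in[(555.6,87.1,72.7),(555.6,87.1,66),(600,10,60),(232,471,190)]:print(P,px(c,P),px(t,P),px(w,P))
a=bot.capture("side");b=bot.capture("top")
cv2.imwrite("pics/n3.png",np.hstack([cv2.resize(a[90:300,150:430],(400,300)),cv2.resize(b[130:250,210:370],(400,300))]))
E
```

```text
[554.39985689  87.01782766  88.46909297]
(555.6, 87.1, 72.7) [279.08727241 180.27951964] [261.10878151 185.35892503] [275.26291467 238.00507647]
(555.6, 87.1, 66) [279.09310471 182.47041682] [261.30549997 185.74352214] [275.30056091 234.33738245]
(600, 10, 60) [311.31437374 190.86158033] [295.3723104  166.83349983] [320.89966137 327.57273298]
(232, 471, 190) [ 93.92527514 124.27058202] [ 71.3945439  334.31633298] [14031.26943701 17027.67853626]
```

View pics/n3.png

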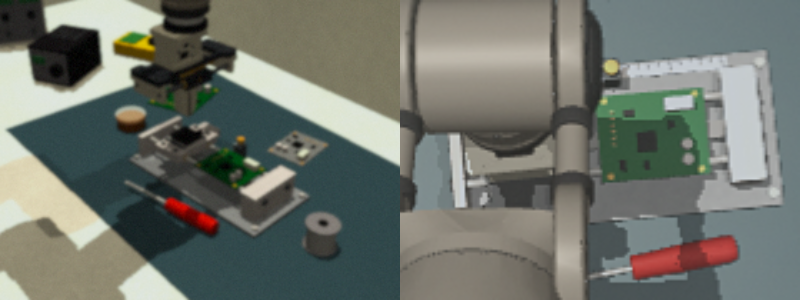

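The side crop is too coarse to judge the gap between tip and pad, so I'll zoom in with the predicted points marked.

```bash
python3 - <<'E'
from h import *
c=cam("side");a=bot.capture("side");o=bot.get_obs();print(o["tool_pos"],o["contact_force"])
s=8;x0,y0=235,145;z=cv2.resize(a[y0:y0+65,x0:x0+90],None,fx=s,fy=s,interpolation=cv2.INTER_CUBIC)
for P,col in[((554.4,87,71.5),(0,0,255)),((556.1,86.2,66),(255,255,0)),((536.6,84.2,66),(255,255,0)),((575.6,88.2,66),(255,255,0)),((554.4,87,120),(0,0,255))]:
    u=px(c,P);cv2.circle(z,tuple(int(v) for v in ((u-[x0,y0])+.5)*s),4,col,-1)
cv2.imwrite("pics/s4.png",z)
w=cam("wrist")
for q in[(150+140/1.481,100+155/1.481),(150+225/1.481,100+155/1.481)]:print(pt(w,q,66))
E
```

```text
[556.23045854  87.04438978  91.12501953] [-0.05929381  0.22835746  0.28384232]
[534.43737539 105.55690772  66.        ]
[573.55047479 109.67100264  66.        ]
```

View pics/s4.png

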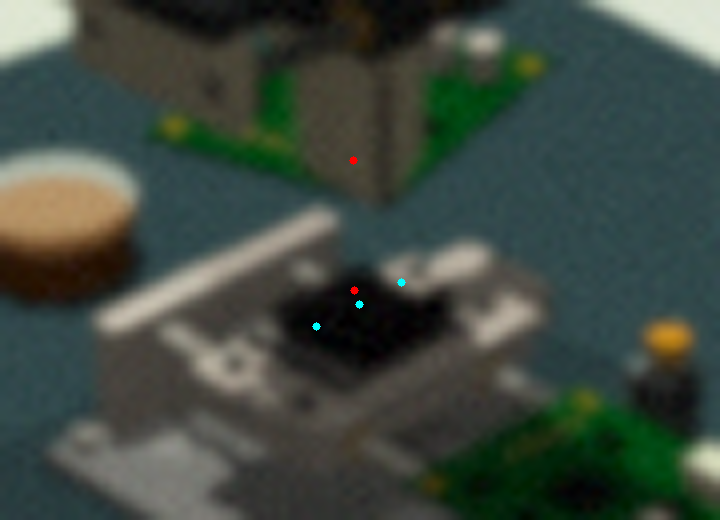

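The pad projects where predicted in the side view, but the fingertip appears about 11 px (25-30 mm) higher than expected. The wrist views agree on position, so I'll descend gently and use the contact force as the check.

```bash
python3 -m pendant '[[[0,0,-0.035],[0,0,0],-1],[[0,0,-0.035],[0,0,0],-1],[[0,0,-0.035],[0,0,0],-1],[[0,0,-0.035],[0,0,0],-1],[[0,0,-0.035],[0,0,0],-1],[[0,0,-0.035],[0,0,0],-1],[[0,0,-0.035],[0,0,0],-1],[[0,0,-0.035],[0,0,0],-1],[[0,0,-0.035],[0,0,0],-1],[[0,0,0],[0,0,0],-1]]'
python3 - <<'E'
from h import *
c=cam("side");a=bot.capture("side");o=bot.get_obs();print(o["tool_pos"],o["contact_force"])
s=8;x0,y0=235,145;z=cv2.resize(a[y0:y0+65,x0:x0+90],None,fx=s,fy=s,interpolation=cv2.INTER_CUBIC)
cv2.imwrite("pics/s5.png",z)
E
```

```text
time: 3.73
tool_pos: [555.9, 86.9, 80.9]
tcp_rot: [-3.141, -0.0, 1.676]
contact_force: [0.9, -0.9, -0.1]
grip_width: 0.2
finger_force: 0.0
[555.94328861  86.94900529  81.03540166] [0.62205003 0.45384981 0.46941998]
```

View pics/s5.png

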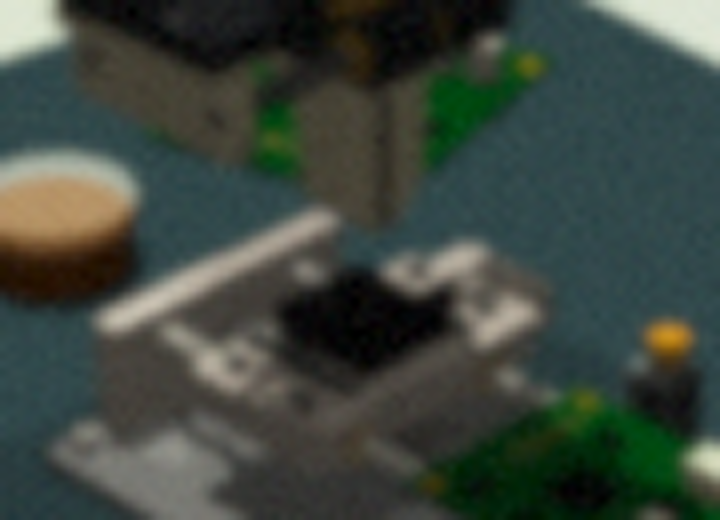

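There's no contact, and the tip went down exactly 10 mm, so the fingertips really are well above the nominal position. I'll triangulate the tip with the wrist view.

```bash
python3 - <<'E'
from h import *
w=cam("wrist");a=bot.capture("wrist");o=bot.get_obs();print(o["tool_pos"])
cv2.imwrite("pics/w6full.png",a)
s=5;x0,y0=205,180;z=cv2.resize(a[y0:y0+110,x0:x0+150],None,fx=s,fy=s,interpolation=cv2.INTER_CUBIC)
for P in[(555.9,87,64),(555.9,87,94)]:
    u=px(w,P);print(u);cv2.circle(z,tuple(int(v) for v in ((u-[x0,y0])+.5)*s),3,(0,0,255),-1)
cv2.imwrite("pics/w6.png",z);np.save("w6T.npy",w[2])
E
```

```text
[556.00587899  86.95240942  81.1287692 ]
[273.31489257 237.15932827]
[273.0239343  256.61642729]
```

View pics/w6.png

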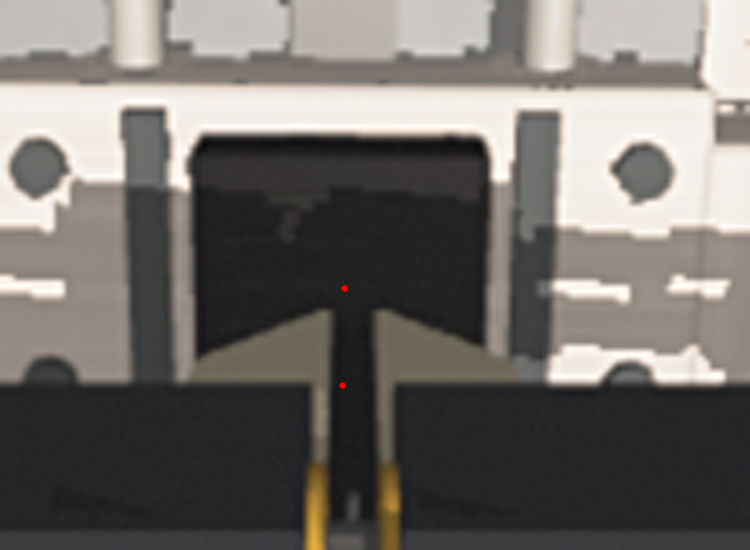

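The wrist crop shows the two wedge-shaped tips ending at about (330,310) and (375,310), which is pixel row 241.5, centred on the pad in x. The pad spans 195-488 with its far edge at 145. I'll work out the tip height from both views.

```bash
python3 - <<'E'
from h import *
K,d,_=cam("wrist");w=(K,d,np.load("w6T.npy"));s=cam("side")
for z in range(64,125,6):
    print(z,px(w,(555.5,96.5,z)).round(1),px(s,(556,77.5,z)).round(1),pt(w,(275.2,241.5),z).round(1),pt(s,(282,173.2),z).round(1))
K=[((205+195/5,180+145/5)),(205+488/5,180+145/5)]
print([pt(w,q,66).round(1) for q in K])
E
```

```text
64 [274.2 224. ] [281.5 184.5] [557.5  84.   64. ] [594.7 123.   64. ]
70 [274.2 227.1] [281.5 182.6] [557.2  86.5  70. ] [588.1 114.8  70. ]
76 [274.1 230.4] [281.5 180.6] [557.  89.  76.] [581.4 106.7  76. ]
82 [274.1 233.9] [281.5 178.6] [556.7  91.6  82. ] [574.8  98.6  82. ]
88 [274.1 237.6] [281.5 176.6] [556.4  94.1  88. ] [568.2  90.5  88. ]
94 [274.  241.6] [281.5 174.6] [556.2  96.6  94. ] [561.5  82.3  94. ]
100 [274.  245.8] [281.5 172.6] [555.9  99.1 100. ] [554.9  74.2 100. ]
106 [274.  250.4] [281.5 170.5] [555.6 101.7 106. ] [548.3  66.1 106. ]
112 [273.9 255.2] [281.5 168.5] [555.4 104.2 112. ] [541.6  58.  112. ]
118 [273.9 260.5] [281.5 166.4] [555.1 106.7 118. ] [535.   49.8 118. ]
124 [273.8 266.1] [281.5 164.3] [554.8 109.3 124. ] [528.4  41.7 124. ]
[array([534.7, 105.5,  66. ]), array([572.8, 109.5,  66. ])]
```

Both views put the fingertips at z ≈ 94-98 above (556, 87), about 30 mm above the pad. I'll go down 25 mm, then feel for contact.

```bash
python3 -m pendant '[[[0,0,-0.09],[0,0,0],-1],[[0,0,-0.09],[0,0,0],-1],[[0,0,-0.09],[0,0,0],-1],[[0,0,-0.09],[0,0,0],-1],[[0,0,-0.09],[0,0,0],-1],[[0,0,-0.09],[0,0,0],-1],[[0,0,-0.09],[0,0,0],-1],[[0,0,-0.09],[0,0,0],-1],[[0,0,-0.09],[0,0,0],-1],[[0,0,0],[0,0,0],-1]]'
python3 -m pendant '[[[0,0,-0.03],[0,0,0],-1],[[0,0,-0.03],[0,0,0],-1],[[0,0,-0.03],[0,0,0],-1],[[0,0,0],[0,0,0],-1],[[0,0,0],[0,0,0],-1],[[0,0,0],[0,0,0],-1],[[0,0,0],[0,0,0],-1],[[0,0,0],[0,0,0],-1],[[0,0,0],[0,0,0],-1],[[0,0,0],[0,0,0],-1]]'
```

```text
time: 4.67
tool_pos: [555.7, 87.0, 56.3]
tcp_rot: [-3.141, -0.0, 1.676]
contact_force: [-0.5, 0.2, -0.9]
grip_width: 0.5
finger_force: 0.0
time: 5.5
tool_pos: [556.0, 87.0, 54.2]
tcp_rot: [3.141, -0.0, 1.676]
contact_force: [0.0, 0.2, 0.2]
grip_width: 0.9
finger_force: 0.0
```

```bash
python3 -m pendant '[[[0,0,-0.03],[0,0,0],-1],[[0,0,-0.03],[0,0,0],-1],[[0,0,0],[0,0,0],-1],[[0,0,0],[0,0,0],-1],[[0,0,0],[0,0,0],-1],[[0,0,0],[0,0,0],-1],[[0,0,0],[0,0,0],-1],[[0,0,0],[0,0,0],-1],[[0,0,0],[0,0,0],-1],[[0,0,0],[0,0,0],-1]]'
python3 - <<'E'
from h import *
a=bot.capture("side");s=8;x0,y0=235,145
cv2.imwrite("pics/s7.png",cv2.resize(a[y0:y0+65,x0:x0+90],None,fx=s,fy=s,interpolation=cv2.INTER_CUBIC))
E
```

```text
time: 6.33
tool_pos: [556.0, 87.0, 52.4]
tcp_rot: [3.142, 0.0, 1.676]
contact_force: [0.1, -0.0, 0.0]
grip_width: 0.6
finger_force: 0.0
```

View pics/s7.png

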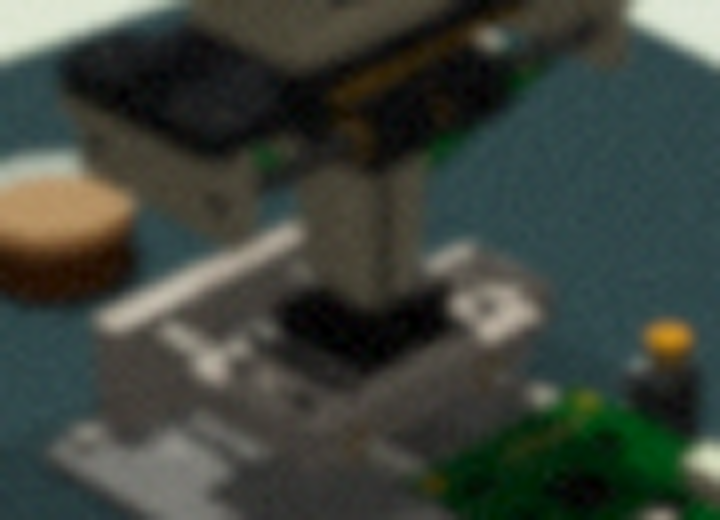

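The side crop shows the fingertip, with its near corner at (380,310), sitting just over the black pad and centred. I'll continue in fine steps until it touches.

```bash
python3 -m pendant '[[[0,0,-0.03],[0,0,0],-1],[[0,0,-0.03],[0,0,0],-1],[[0,0,0],[0,0,0],-1],[[0,0,0],[0,0,0],-1],[[0,0,0],[0,0,0],-1],[[0,0,0],[0,0,0],-1],[[0,0,0],[0,0,0],-1],[[0,0,0],[0,0,0],-1],[[0,0,0],[0,0,0],-1],[[0,0,0],[0,0,0],-1]]'
```

```text
time: 7.22
tool_pos: [556.0, 87.0, 50.6]
tcp_rot: [3.142, 0.0, 1.676]
contact_force: [0.1, 0.3, -1.4]
grip_width: 0.1
finger_force: 0.0
```

```bash
python3 -m pendant '[[[0,0,-0.03],[0,0,0],-1],[[0,0,-0.03],[0,0,0],-1],[[0,0,0],[0,0,0],-1],[[0,0,0],[0,0,0],-1],[[0,0,0],[0,0,0],-1],[[0,0,0],[0,0,0],-1],[[0,0,0],[0,0,0],-1],[[0,0,0],[0,0,0],-1],[[0,0,0],[0,0,0],-1],[[0,0,0],[0,0,0],-1]]'
```

```text
time: 8.05
tool_pos: [556.2, 87.0, 49.5]
tcp_rot: [3.141, 0.0, 1.676]
contact_force: [-2.5, 0.2, 5.8]
grip_width: 0.0
finger_force: 3.2
```

Contact at TCP z ≈ 49, so the tip is effectively 17 mm above the reported TCP. Now press about 4.5 mm down.

```bash
python3 -m pendant '[[[0,0,-0.04],[0,0,0],-1],[[0,0,-0.04],[0,0,0],-1],[[0,0,-0.04],[0,0,0],-1],[[0,0,-0.03],[0,0,0],-1],[[0,0,0],[0,0,0],-1],[[0,0,0],[0,0,0],-1],[[0,0,0],[0,0,0],-1],[[0,0,0],[0,0,0],-1],[[0,0,0],[0,0,0],-1],[[0,0,0],[0,0,0],-1]]'; python3 -c "
from plant import bot;import numpy as np
for i in range(3):
    o=bot.get_obs();print(o['tool_pos'],o['contact_force']);bot.capture('top')"
```

```text
time: 8.88
tool_pos: [556.2, 87.0, 45.2]
tcp_rot: [3.141, 0.0, 1.676]
contact_force: [-3.2, -0.0, 7.3]
grip_width: 0.4
finger_force: 3.8
[556.19128874  87.00060305  45.20301207] [-3.21978857e+00 -6.66682074e-03  7.34561475e+00]
[556.21878936  86.97168967  45.21711568] [-1.83755313  0.0440918   7.51028688]
[556.22312185  86.95899753  45.22901832] [-2.10619136  1.00389084  7.29926237]
```

Pressed about 4 mm at 7.4 N. Now push along (0.102, -0.995) at 24 mm/s, about 20 mm first.

```bash
python3 -m pendant '[[[0.007,-0.066,0],[0,0,0],-1],[[0.007,-0.066,0],[0,0,0],-1],[[0.007,-0.066,0],[0,0,0],-1],[[0.007,-0.066,0],[0,0,0],-1],[[0.007,-0.066,0],[0,0,0],-1],[[0.007,-0.066,0],[0,0,0],-1],[[0.007,-0.066,0],[0,0,0],-1],[[0.007,-0.066,0],[0,0,0],-1],[[0.007,-0.066,0],[0,0,0],-1],[[0.007,-0.066,0],[0,0,0],-1]]'
```

```text
time: 9.87
tool_pos: [558.1, 67.2, 45.1]
tcp_rot: [3.141, -0.0, 1.676]
contact_force: [-1.8, 1.1, 8.4]
grip_width: 0.5
finger_force: 3.8
```

```bash
python3 - <<'E'
from h import *
c=cam("top");a=bot.capture("top");cv2.imwrite("pics/t8.png",a)
b=cv2.imread("pics/top0.png")
# board: green mask edge near jaw in a band, before/after
for im in(b,a):
    h=cv2.cvtColor(im,cv2.COLOR_BGR2HSV);m=cv2.inRange(h,(45,80,40),(85,255,255));m[:160]=0;m[210:]=0;m[:,:280]=0;m[:,345:]=0
    xs=np.nonzero(m.sum(0)>255*10)[0];print(xs.min(),xs.max())
s=bot.capture("side");s0=cv2.imread("pics/side0.png")
o=bot.get_obs();print(o["tool_pos"],o["contact_force"])
E
```

```text
289 332
300 332
[558.15090429  66.93253239  45.14590488] [-2.48232713  0.0758196   7.64781608]
```

```bash
python3 -m pendant '[[[0.007,-0.066,0],[0,0,0],-1],[[0.007,-0.066,0],[0,0,0],-1],[[0.007,-0.066,0],[0,0,0],-1],[[0.007,-0.066,0],[0,0,0],-1],[[0.007,-0.066,0],[0,0,0],-1],[[0.007,-0.066,0],[0,0,0],-1],[[0.007,-0.066,0],[0,0,0],-1],[[0.007,-0.066,0],[0,0,0],-1],[[0.007,-0.066,0],[0,0,0],-1],[[0.007,-0.066,0],[0,0,0],-1]]'
python3 -m pendant '[[[0.003,-0.033,0],[0,0,0],-1],[[0.003,-0.033,0],[0,0,0],-1],[[0.003,-0.033,0],[0,0,0],-1],[[0.003,-0.033,0],[0,0,0],-1],[[0.003,-0.033,0],[0,0,0],-1],[[0,0,0],[0,0,0],-1],[[0,0,0],[0,0,0],-1],[[0,0,0],[0,0,0],-1],[[0,0,0],[0,0,0],-1],[[0,0,0],[0,0,0],-1]]'
```

```text
time: 10.8
tool_pos: [560.0, 47.5, 45.1]
tcp_rot: [3.141, -0.0, 1.676]
contact_force: [-3.1, 0.7, 8.0]
grip_width: 0.6
finger_force: 3.9
time: 11.63
tool_pos: [560.5, 42.5, 45.1]
tcp_rot: [3.141, 0.0, 1.676]
contact_force: [-3.0, -0.2, 8.3]
grip_width: 0.8
finger_force: 3.9
```

```bash
python3 -m pendant '[[[0.003,-0.033,0],[0,0,0],-1],[[0.003,-0.033,0],[0,0,0],-1],[[0.003,-0.033,0],[0,0,0],-1],[[0.003,-0.033,0],[0,0,0],-1],[[0.003,-0.033,0],[0,0,0],-1],[[0,0,0],[0,0,0],-1],[[0,0,0],[0,0,0],-1],[[0,0,0],[0,0,0],-1],[[0,0,0],[0,0,0],-1],[[0,0,0],[0,0,0],-1]]'
```

```text
time: 12.47
tool_pos: [561.0, 37.8, 45.1]
tcp_rot: [3.141, -0.0, 1.676]
contact_force: [-2.5, 1.2, 7.5]
grip_width: 0.3
finger_force: 3.9
```

```bash
python3 -m pendant '[[[0.003,-0.033,0],[0,0,0],-1],[[0.003,-0.033,0],[0,0,0],-1],[[0.003,-0.033,0],[0,0,0],-1],[[0.003,-0.033,0],[0,0,0],-1],[[0,0,0],[0,0,0],-1],[[0,0,0],[0,0,0],-1],[[0,0,0],[0,0,0],-1],[[0,0,0],[0,0,0],-1],[[0,0,0],[0,0,0],-1],[[0,0,0],[0,0,0],-1]]'
```

```text
time: 13.3
tool_pos: [561.9, 34.6, 45.3]
tcp_rot: [3.14, -0.001, 1.676]
contact_force: [-2.2, 4.5, 7.3]
grip_width: 0.2
finger_force: 3.8
```

```bash
python3 -m pendant '[[[0.003,-0.033,0],[0,0,0],-1],[[0.003,-0.033,0],[0,0,0],-1],[[0.003,-0.033,0],[0,0,0],-1],[[0.003,-0.033,0],[0,0,0],-1],[[0,0,0],[0,0,0],-1],[[0,0,0],[0,0,0],-1],[[0,0,0],[0,0,0],-1],[[0,0,0],[0,0,0],-1],[[0,0,0],[0,0,0],-1],[[0,0,0],[0,0,0],-1]]'
python3 - <<'E'
from h import *
c=cam("top");a=bot.capture("top");cv2.imwrite("pics/t9.png",a);s=cam("side");b=bot.capture("side");cv2.imwrite("pics/s9.png",b)
h=cv2.cvtColor(a,cv2.COLOR_BGR2HSV);m=cv2.inRange(h,(45,80,40),(85,255,255));m[:160]=0;m[210:]=0;m[:,:280]=0;m[:,347:]=0
xs=np.nonzero(m.sum(0)>255*10)[0];print(xs.min(),xs.max(),pt(c,(xs.min(),184),46),pt(c,(xs.max()+1,184),46))
hx=np.array([.995,.102]);hy=np.array([-.102,.995])
# predicted board far(-y) edge / fixed jaw face px
for y in(-105,-5,-55):
    P=np.array([560,8])+hy*y;print(y,px(c,(*P,46)))
E
```

```text
time: 14.13
tool_pos: [562.5, 30.7, 45.4]
tcp_rot: [3.139, -0.001, 1.676]
contact_force: [-0.9, 4.8, 8.5]
grip_width: 0.3
finger_force: 3.8
321 339 [562.44965615 -49.11043948  46.        ] [562.56550684 -92.92797366  46.        ]
-105 [341.50862602 180.50218171]
-5 [298.36290382 184.79096409]
-55 [319.96004212 182.63725888]
```

The y force is steady at about 4.8 N, so the jaw has stopped and the tip is slipping on the flat. The board's far edge is at the fixed jaw. I'll slide on to the rib to confirm the jaw is seated.

```bash
python3 -m pendant '[[[0.003,-0.033,0],[0,0,0],-1],[[0.003,-0.033,0],[0,0,0],-1],[[0.003,-0.033,0],[0,0,0],-1],[[0.003,-0.033,0],[0,0,0],-1],[[0,0,0],[0,0,0],-1],[[0,0,0],[0,0,0],-1],[[0,0,0],[0,0,0],-1],[[0,0,0],[0,0,0],-1],[[0,0,0],[0,0,0],-1],[[0,0,0],[0,0,0],-1]]'
```

```text
time: 15.07
tool_pos: [562.5, 29.8, 45.3]
tcp_rot: [3.139, -0.006, 1.675]
contact_force: [-1.5, 16.6, 7.6]
grip_width: 0.4
finger_force: 10.5
```

```bash
python3 -m pendant '[[[0.003,-0.033,0],[0,0,0],-1],[[0.003,-0.033,0],[0,0,0],-1],[[0.003,-0.033,0],[0,0,0],-1],[[0.003,-0.033,0],[0,0,0],-1],[[0,0,0],[0,0,0],-1],[[0,0,0],[0,0,0],-1],[[0,0,0],[0,0,0],-1],[[0,0,0],[0,0,0],-1],[[0,0,0],[0,0,0],-1],[[0,0,0],[0,0,0],-1]]'
```

```text
time: 15.9
tool_pos: [562.5, 29.5, 45.1]
tcp_rot: [3.14, -0.011, 1.675]
contact_force: [0.4, 32.9, 6.9]
grip_width: 0.6
finger_force: 17.8
```

Firm stop against the rib at 33 N, so the jaw is seated. Ease the push to a few N, then lift.

```bash
python3 -m pendant '[[[-0.003,0.033,0],[0,0,0],-1],[[-0.003,0.033,0],[0,0,0],-1],[[-0.003,0.033,0],[0,0,0],-1],[[-0.003,0.033,0],[0,0,0],-1],[[-0.003,0.033,0],[0,0,0],-1],[[-0.002,0.033,0],[0,0,0],-1],[[0,0,0],[0,0,0],-1],[[0,0,0],[0,0,0],-1],[[0,0,0],[0,0,0],-1],[[0,0,0],[0,0,0],-1]]'
```

```text
time: 16.73
tool_pos: [562.6, 29.9, 45.3]
tcp_rot: [3.139, -0.003, 1.676]
contact_force: [-1.7, 10.5, 8.6]
grip_width: 0.4
finger_force: 11.4
```

```bash
python3 -m pendant '[[[0,0.033,0],[0,0,0],-1],[[0,0.02,0],[0,0,0],-1],[[0,0,0],[0,0,0],-1],[[0,0,0.05],[0,0,0],-1],[[0,0,0.1],[0,0,0],-1],[[0,0,0.1],[0,0,0],-1],[[0,0,0.1],[0,0,0],-1],[[0,0,0.2],[0,0,0],-1],[[0,0,0.4],[0,0,0],-1],[[0,0,0.6],[0,0,0],-1]]'
python3 -m pendant '[[[0,0.3,0.8],[0,0,0],-1],[[0,0.6,0.8],[0,0,0],-1],[[0,0.8,0.8],[0,0,0],-1],[[0,0.8,0.5],[0,0,0],-1],[[0,0.8,0.3],[0,0,0],-1],[[0,0.8,0],[0,0,0],-1],[[0,0.8,0],[0,0,0],-1],[[-0.3,0.8,0],[0,0,0],-1],[[-0.3,0.8,0],[0,0,0],-1],[[-0.3,0.8,0],[0,0,0],-1]]'
python3 -m pendant '[[[-0.4,0.8,0],[0,0,0],-1],[[-0.4,0.8,0],[0,0,0],-1],[[-0.4,0.8,0],[0,0,0],-1],[[-0.4,0.8,0],[0,0,0],-1],[[-0.4,0.8,0],[0,0,0],-1],[[0,0,0],[0,0,0],-1],[[0,0,0],[0,0,0],-1],[[0,0,0],[0,0,0],-1],[[0,0,0],[0,0,0],-1],[[0,0,0],[0,0,0],-1]]'
python3 - <<'E'
from h import *
c=cam("top");a=bot.capture("top");cv2.imwrite("pics/tf.png",a);b=cv2.imread("pics/top0.png")
h=cv2.cvtColor(a,cv2.COLOR_BGR2HSV);m=cv2.inRange(h,(45,80,40),(85,255,255));m[:160]=0;m[212:]=0;m[:,:280]=0;m[:,347:]=0
k=cv2.findContours(m,0,2)[0];k=max(k,key=cv2.contourArea);r=cv2.minAreaRect(k);q=cv2.boxPoints(r)
P=[pt(c,v,46)[:2] for v in q];print(r,np.round(P,1).tolist())
hy=np.array([-.102,.995]);ctr=np.mean(P,0)
print("board y",(ctr-[560,8])@hy)
# pad location: dark blob
g=cv2.cvtColor(a,cv2.COLOR_BGR2GRAY);mm=np.zeros_like(g);mm[170:205,264:305]=(g[170:205,264:305]<70);n,l,s,ce=cv2.connectedComponentsWithStats(mm);i=1+s[1:,4].argmax();p=pt(c,ce[i],68)[:2];print(s[i],"pad",p,"y",(p-[560,8])@hy)
# movement of loose items
d=cv2.absdiff(a,b).max(2)
for nm,(x,y,r) in dict(rosin=(188,189,18),spool=(396,181,17)).items():print(nm,d[y-r:y+r,x-r:x+r].mean())
print("driver",d[220:250,258:348].mean())
print(bot.get_obs()["contact_force"])
E
```

```text
time: 17.57
tool_pos: [561.1, 28.7, 90.1]
tcp_rot: [-3.139, 0.0, 1.676]
contact_force: [0.1, 1.0, 0.3]
grip_width: 0.4
finger_force: 0.0
time: 18.4
tool_pos: [534.9, 248.6, 187.1]
tcp_rot: [3.141, 0.001, 1.675]
contact_force: [1.0, 0.4, -0.6]
grip_width: 0.6
finger_force: 0.0
time: 19.23
tool_pos: [475.8, 367.0, 186.8]
tcp_rot: [3.141, 0.0, 1.674]
contact_force: [-0.3, 0.7, 0.9]
grip_width: 0.3
finger_force: 0.0
((318.72772216796875, 182.77720642089844), (34.12977600097656, 40.697021484375), 84.2894058227539) [[600.1, 6.7], [609.8, -87.0], [530.8, -94.3], [521.2, -1.2]]
board y -52.228553404014285
[277 183   2  10  10] pad [551.36818796  51.20489229] y 43.86931265605788
rosin 13.501543209876543
spool 10.75
driver 11.286666666666667
[-0.11853279 -0.11213112 -1.00405222]
```

The board is square (axis 0.10 rad, same as the holder) and at y ≈ -52 to -55. I'll confirm the pad position and the loose items.

```bash
python3 - <<'E'
from h import *
c=cam("top");a=cv2.imread("pics/tf.png");b=cv2.imread("pics/top0.png")
ga,gb=[cv2.cvtColor(i,cv2.COLOR_BGR2GRAY) for i in(a,b)]
print("baseline",cv2.absdiff(a,b).max(2)[240:275,380:460].mean())
t=gb[174:200,248:277]
for n,t,x0,y0 in[("jaw pad",gb[174:200,248:277],248,174),("rosin",gb[170:210,168:208],168,170),("spool",gb[163:200,378:415],378,163),("driver",gb[220:250,256:350],256,220)]:
    r=cv2.matchTemplate(ga[130:270,140:440],t,cv2.TM_CCOEFF_NORMED);_,v,_,l=cv2.minMaxLoc(r);print(n,round(v,2),l[0]+140-x0,l[1]+130-y0)
print(ga[186,248:306].tolist())
p0=np.array([562.4,86.2])
print(pt(c,(262.8,187),66)-pt(c,(283,185),66))
E
```

```text
baseline 10.375714285714286
jaw pad 0.9 21 -2
rosin 0.88 0 0
spool 1.0 0 0
driver 1.0 0 0
[176, 176, 176, 174, 171, 174, 173, 174, 173, 173, 173, 174, 174, 173, 173, 173, 174, 173, 174, 174, 173, 173, 173, 175, 196, 203, 117, 80, 81, 63, 84, 71, 79, 83, 68, 83, 73, 65, 83, 72, 78, 83, 82, 78, 90, 80, 139, 208, 203, 205, 201, 75, 119, 116, 120, 140, 136, 115]
[-4.60509481 45.73991091  0.        ]
```

The jaw moved about 21 px (around 50 mm, as expected) and the loose items haven't moved. Handing in.

```bash
python3 -c "
from plant import bot
print(bot.close_job())"
```

```text
the job is handed in; nothing more can be done
None
```

I closed the jaw onto the stop with the pad held down, let the pad back up, and handed the job in at about 19 s. The hand-in gave no verdict, but the final top view shows the jaw about 50 mm further in, the board square and near home, and the tin, spool and screwdriver unmoved.

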